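Slide the tall bottle crate home into its corner stop

ROBOT

A 6-joint arm with a two-finger parallel gripper is mounted at the origin on the work surface. World frame = base frame: x ahead of the robot, y to its left, z up, the work surface at z = 0. Lengths are in m, angles in rad, forces in N, time in s.
With the tool pointing down it reaches from about 0.375 to 0.9 m from the base axis. Payload 3.1 kg.
Tool frame: the origin (TCP) lies midway between the tips of the shut fingers; the grasp point (between the pads) lies 19 mm behind it (r.hold_point_z is the z of the grasp point in the tool frame, in m); z points along the fingers, y is the line along which they close (so a half turn about z gives the same grasp; the last joint's range is limited). The gripper opens to 85 mm and grips with 20 to 120 N. Pads are 22 mm wide; open, the fingers measure 114 mm over their backs; the gripper's body (76 mm by 85 mm) begins 54 mm behind the grasp point. The pads swing forward as they close: fully open they stand 13 mm farther back than shut.
Start: joints at [1.117, 0.527, 1.433, -0, 1.181, -0.178], TCP at [0.17, 0.601, 0.231] pointing down, gripper open.
Joint ranges: [-3.08, 3.08], [-0.75, 2.2], [0.22, 2.44], [-1.43, 4.57], [0, 2.65], [-2.85, 2.85]. Speed limits (rad/s): [2.79, 2.79, 3.14, 3.14, 3.14, 3.14].

INTERFACE

Orientations are given as a unit quaternion [x, y, z, w].
In Python, from cell import r, eyes, ticket gives the robot as it stands.
- The arm moves only by the shell command python3 -m creep 'ROWS' [OPENING] [FORCE]. ROWS is a JSON object of lists of equal length, an entry for each row: "translation": the shift along the tool's x, y, z in cm, a list of three; "twist": the turn, a rotation vector about the tool's x, y, z in degrees, a list of three. In form: {"translation": [[dx, dy, dz], ...], "twist": [[rx, ry, rz], ...]}. A call has 1 to 10 rows; each row is the pose to reach, as a shift and turn from the pose commanded when the call began, along the tool's axes at that moment; what a row does not reach only later rows make up. A row lasts 1/8 s, in which the tool goes at most 62.5 mm and 10.7 degrees, less where a joint would pass 70% of its speed; a pose out of reach is approached as far as the arm can. A call with a gripper value outside its range is refused whole. OPENING is the closure, from 0 (fully open) to 1 (shut), set as the call begins (- or left out, the last holds). The fingers move at their own pace and stop on an object; FORCE is the grip in N (left out, the last holds). Time passes only in rows, so rows that repeat a pose let the fingers close. It gives the time, the measured TCP pose, the force, the opening and the grip force at its end, in the units of the state.
- r.read_state(): the state, without advancing time (a new reading comes with each control period).
- eyes.snapshot(name): name is "side" or "top"; returns the picture (384x512x3 uint8, red, green, blue); there is no depth.
- eyes.camera_info(name): a dict with "vfov" (degrees; the focal length in pixels is half the picture's height over the tangent of half this angle, whatever the lens; pixels are square), "cx", "cy" (the principal point, pixels), "view" (4x4, takes a point from world to camera coordinates). Camera axes: x right, y down, z forward; pixel columns grow to the right and rows downward; lengths in m; the calibration is good to about 2 mm. A picture is of the moment at which its call begins. camera_info takes no time and is no camera call.
- ticket.close_job(): hands the job in; it is judged then, once.
Trained networks look in the newest picture that a camera, given by its name, has taken for a name from the list of things; names that differ only in an ending like _2 or _b are one class to them, and where a whole thing is asked for, a point or a joint stands for the part that bears it (a point fixed in the world has none). Each returns a list of dicts, best first, with "p" (0 to 1); they miss things now and then, are a little off and sometimes report something else, mostly with a low value. They report only what shows in the picture. A call takes as long as a camera call.
- eyes.search_frame(camera, query): "uv" ([column, row] in pixels, amid what is visible of it).
The state is a dict: "time": time; "joints": joint angles; "qd": joint speeds; "effort": joint torques, N m; "tool_pos": TCP position; "eef_rot": TCP orientation; "ft_force": force on the tool from outside, world axes, zero at the start; "torque": the same for the moment, N m; "width": finger opening in m; "grasp_force": force on a finger pad.
Only numpy, scipy, OpenCV 4.12 (cv2) and the standard library are available. Lean on these libraries where they do the work, as an engineer would, in place of code of your own. Each camera call takes 0.05 s, during which the arm holds its last target. There are 200 camera calls.

TASK

Push the tall bottle crate along the table until it stands snug against both rails of the white L-shaped corner stop. It is heavy and tips easily, so push it low, near its base, so that it slides flat on the table: do not tip it, lift it or use its carry handle. Leave the other things on the table where they are, and finish with the robot clear of the crate.

Things in the scene. Friction and masses are not known exactly. Their poses are not given: they have to be found in the camera images.
- crate: Tall grey crate with four brown bottles, about 2 kg: takes 8 to 16 N to slide; tips if pushed much above 65 mm. Upright walls (closed and flat to the touch) 100 mm along its x, 110 mm along its y, 190 mm high; white caps to 225 mm. Origin: centre of underside, z up. Starts short of the stop, turned under 0.3 rad from it; home, its +x wall touches the back rail, its +y wall the side rail.
- crate_handle: The crate's carry handle, an arch of 12 mm round steel bar over the middle of the crate, in its plane x = 0, uprights at y = -51 and +51 mm, top bar's centre line 265 mm above the crate's underside. Same origin and axes as the crate. Not to be touched.
- corner_stop: White L-shaped stop fixed to the table: two rails 25 mm wide, 30 mm high. Origin: inner corner of the L at table level, z up. Back rail: inner face in the plane x = 0, 220 mm along -y. Side rail: inner face in the plane y = 0, 200 mm along -x. The crate's place is inside the L: home, its origin is at x = -50, y = -55 mm in this frame, axes parallel.
- pepper_mill: Wooden pepper mill, 56 mm across, 160 mm tall, standing loose behind the back rail. Origin: centre of the underside. Leave alone.
- jar: Glass jar with a lid, 68 mm across, 100 mm tall, standing loose beyond the side rail. Origin: centre of the underside. Leave alone.
- cutter: Round steel pastry cutter, 70 mm across, 25 mm high, lying loose on the robot's side of the side rail's end. Origin: centre of the underside. Leave alone.
- bowl: Steel bowl, 170 mm across, 75 mm high, right of the crate. Origin: centre of the underside. Leave alone.
- spatula: Spatula lying on the table to the left. Leave alone.
- tenderiser: Hammer-shaped meat tenderiser lying to the right. Leave alone.
- muffin_tin: Dark muffin tin, 200 x 270 mm, 35 mm high, to the left. Origin: centre of the underside. Leave alone.

How it is judged:
At the end, for the whole second after the job is handed in: The crate stands flat and still on the table inside the corner stop, its origin within 7 mm along each axis of its home place in the stop's frame, and square to the rails within 0.06 rad (x of crate in the frame of corner_stop between -0.057 and -0.043 m and y of crate in the frame of corner_stop between -0.062 and -0.048 m and angle between the x axis of crate and the x axis of corner_stop, either way round below 0.06 rad and angle between crate's own z axis and vertical below 0.04 rad and height (world z) of crate below 0.005 m and linear speed of crate below 0.01 m/s); the robot touches nothing.
It fails at once if the crate tipped by more than 0.15 rad (angle between crate's own z axis and vertical above 0.15 rad).
It fails at once if the crate was lifted off the table (its origin more than 12 mm up) (height (world z) of crate above 0.012 m).
It fails at once if the carry handle was touched by the robot (contact force between any of the fingers, the arm and crate_handle above 1 N).
It fails at once if another thing was moved by more than 25 mm (distance of any of pepper_mill, jar, cutter, bowl, spatula, tenderiser, muffin_tin from where it was at the start of the episode above 0.025 m).
It also fails if it takes over 51 s, if anything falls off the work surface, if the arm or the gripper's body presses on something with over 40 N, if the wrist force passes 120 N, or if a joint passes its speed limit or range.

## Working session

There is one attempt and no reset: what is moved stays moved. The work goes in short steps, Python scripts to look and compute and a shell command to move; the robot and the scene stay as the last step left them, time stands still between calls to the robot, and variables do not carry over. Pictures are saved under pics/ and viewed, at most 10 in all, crops included, and the job is handed in when it is done.

```bash
mkdir -p pics; ls; python3 - <<'E'
from cell import r,eyes
import cv2
for n in("top","side"):
    cv2.imwrite(f"pics/{n}0.png",eyes.snapshot(n)[:,:,::-1]); print(eyes.camera_info(n))
    for q in["crate","corner_stop","cutter","bowl","jar","pepper_mill","muffin_tin","tenderiser","spatula"]:
        print(n,q,[(d["uv"],round(d["p"],2)) for d in eyes.search_frame(n,q)[:2]])
print(r.read_state())
E
```

```text
pics
{'vfov': 54.43386691538, 'cx': 251.12305744289, 'cy': 183.9368236933078, 'view': array([[-1.22034140e-02, -9.99923744e-01, -1.89296443e-03,
         3.71760525e-02],
       [-9.95847544e-01,  1.23244223e-02, -9.01985481e-02,
         5.36328962e-01],
       [ 9.02149996e-02,  7.84373755e-04, -9.95922004e-01,
         1.40058027e+00],
       [ 0.00000000e+00,  0.00000000e+00,  0.00000000e+00,
         1.00000000e+00]])}
top crate [([259.0, 174.0], 0.78), ([140.4, 250.5], 0.39)]
top corner_stop [([226.0, 154.1], 0.94), ([139.6, 250.5], 0.74)]
top cutter []
top bowl [([365.2, 156.3], 0.91)]
top jar [([200.3, 164.7], 0.83)]
top pepper_mill [([248.2, 125.7], 0.54)]
top muffin_tin [([127.4, 180.0], 0.72)]
top tenderiser [([383.3, 223.6], 0.78), ([136.7, 251.2], 0.19)]
top spatula [([135.6, 251.6], 0.84)]
{'vfov': 51.36792614290288, 'cx': 263.58311908813073, 'cy': 186.416225272492, 'view': array([[ 0.99713702,  0.07287565,  0.02017166, -0.53572365],
       [ 0.06477718, -0.68563529, -0.72505735, -0.01330439],
       [-0.03900862,  0.72428819, -0.68839301,  1.2673151 ],
       [ 0.     
[... 439 characters left out ...]
211.2, 108.3], 0.56)]
{'time': 1.0, 'joints': array([ 1.11652753e+00,  5.27460417e-01,  1.43268869e+00, -3.55345030e-05,
        1.18141577e+00, -1.78507622e-01]), 'qd': array([-0.00016107,  0.00148373,  0.00082971, -0.00057475,  0.00137424,
       -0.00049566]), 'effort': array([ 7.11535995e-04, -4.42322946e+01, -1.78422010e+01, -2.04395601e-04,
        5.91715107e-04,  8.08198649e-06]), 'tool_pos': array([0.17015098, 0.60137109, 0.23133835]), 'eef_rot': array([1.37437446e-01, 9.90510448e-01, 8.08382695e-06, 1.99423689e-05]), 'ft_force': array([ 0.03996564, -0.5865986 ,  0.49379694]), 'torque': array([-0.0394845 , -0.00120446, -0.00698759]), 'grasp_force': 0.0, 'width': 0.08541719899012863}
```

View pics/top0.png

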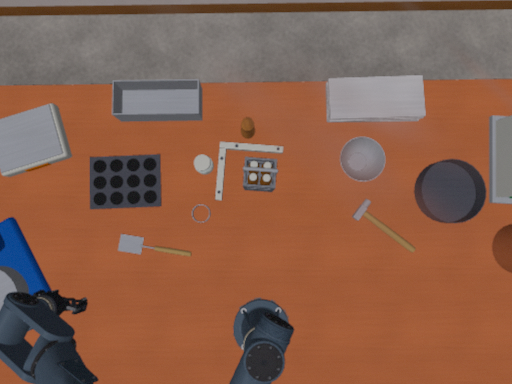

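View pics/side0.png

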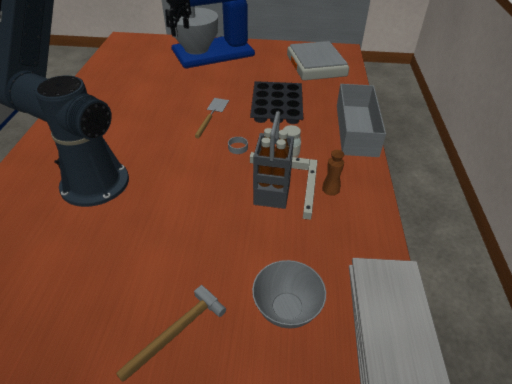

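```bash
cat > h.py <<'E'
import numpy as np, cv2
from cell import r,eyes
def cam(n):
    c=eyes.camera_info(n); return c["cx"],c["cy"],192/np.tan(np.radians(c["vfov"]/2)),c["view"]
def px2w(n,uv,z):
    cx,cy,f,V=cam(n); R,t=V[:3,:3],V[:3,3]
    d=R.T@np.array([(uv[0]-cx)/f,(uv[1]-cy)/f,1]); o=-R.T@t
    return o+d*(z-o[2])/d[2]
def w2px(n,p):
    cx,cy,f,V=cam(n); q=V[:3,:3]@np.array(p)+V[:3,3]; return np.array([cx+f*q[0]/q[2],cy+f*q[1]/q[2]])
def crop(n,u,v,w,h,s,fn):
    im=eyes.snapshot(n)[:,:,::-1]
    cv2.imwrite(fn,cv2.resize(im[v:v+h,u:u+w],None,fx=s,fy=s,interpolation=cv2.INTER_CUBIC))
E
python3 -c "
from h import *
crop('top',190,115,110,110,5,'pics/t1.png')
crop('side',215,90,140,140,4,'pics/s1.png')"
```

```text
(no output)
```

View pics/t1.png

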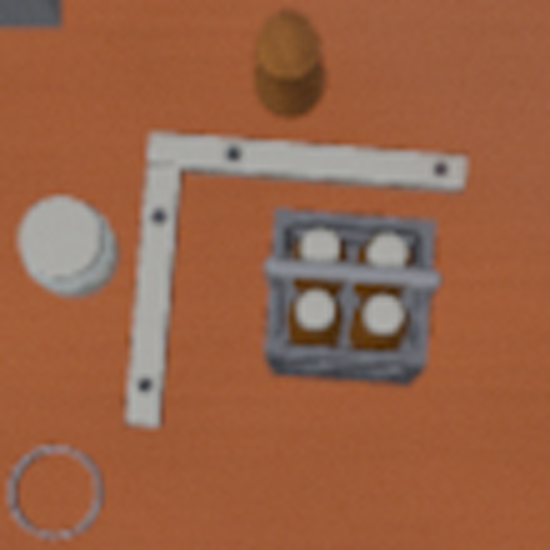

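View pics/s1.png

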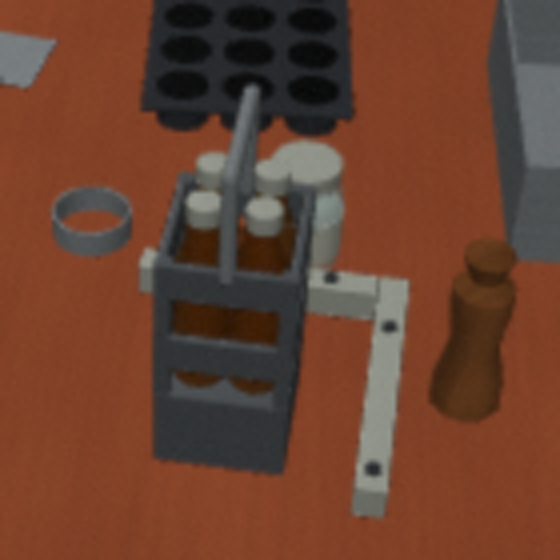

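```bash
python3 -c "
from h import *
T=lambda x,y,z:px2w('top',(190+(x+.5)/5-.5,115+(y+.5)/5-.5),z)
S=lambda x,y,z:px2w('side',(215+(x+.5)/4-.5,90+(y+.5)/4-.5),z)
np.set_printoptions(precision=4,suppress=True)
for n,p in dict(inner=(180,170),backend=(466,189),sideend=(160,427),outer=(149,132),backout=(468,156),sideout=(126,424)).items(): print(n,T(*p,.03))
for p in [(277,210),(437,217),(427,368),(268,355)]: print('rim',T(*p,.19))
for p in [(272,377),(413,384)]: print('base',T(*p,0))
for p in [(153,458),(282,472)]: print('sbase',S(*p,0))
for p in [(180,172),(314,190),(300,275),(155,262)]: print('srim',S(*p,.19))
for p in [(408,281),(385,515-28),(353,485),(375,315-33)]: print('stop',S(*p,.03))
print('cutter',T(55,492,.025),'jar',T(60,238,.1),'mill',T(288,45,.16))
"
```

```text
inner [0.6735 0.1268 0.03  ]
backend [ 0.656  -0.0922  0.03  ]
sideend [0.4765 0.1431 0.03  ]
outer [0.7034 0.1504 0.03  ]
backout [ 0.6816 -0.0943  0.03  ]
sideout [0.4791 0.1689 0.03  ]
rim [0.6151 0.0501 0.19  ]
rim [ 0.609  -0.0584  0.19  ]
rim [ 0.5063 -0.0498  0.19  ]
rim [0.5164 0.0572 0.19  ]
base [0.5157 0.0585 0.    ]
base [ 0.5089 -0.0507  0.    ]
sbase [ 0.5083 -0.0498  0.    ]
sbase [ 0.6064 -0.0554  0.    ]
srim [0.5178 0.0559 0.19  ]
srim [0.6151 0.0438 0.19  ]
srim [ 0.6076 -0.0528  0.19  ]
srim [ 0.5092 -0.0486  0.19  ]
stop [0.7025 0.1435 0.03  ]
stop [ 0.6804 -0.092   0.03  ]
stop [ 0.6573 -0.0922  0.03  ]
stop [0.6751 0.1396 0.03  ]
cutter [0.4285 0.2233 0.025 ] jar [0.6114 0.2095 0.1   ] mill [0.7368 0.0416 0.16  ]
```

```bash
cat >> h.py <<'E'
from scipy.spatial.transform import Rotation as Rn
def rot(yaw,tilt): # tool y horizontal, tool z = tilt deg from down toward heading yaw(deg)
    a,t=np.radians(yaw),np.radians(tilt); h=np.array([np.cos(a),np.sin(a),0])
    z=h*np.sin(t)-np.array([0,0,1])*np.cos(t); y=np.array([-h[1],h[0],0])
    return Rn.from_matrix(np.c_[np.cross(y,z),y,z])
def go(pos,yaw,tilt,flip=False):
    s=r.read_state(); R0=Rn.from_quat(s["eef_rot"]); R1=rot(yaw,tilt)
    if flip: R1=R1*Rn.from_euler('z',180,degrees=True)
    d=np.array(pos)-s["tool_pos"]; tw=(R0.inv()*R1).as_rotvec(degrees=True)
    print("t",round(s["time"],2),"tr",np.round(R0.inv().apply(d)*100,2),"tw",np.round(tw,1),"rows",np.linalg.norm(d)/.0625,np.linalg.norm(tw)/10.7)
def axes():
    return Rn.from_quat(r.read_state()["eef_rot"]).as_matrix().round(3)
E
python3 -c "
from h import *
go((.42,.25,.24),-4,35)"
```

```text
t 1.1 tr [-33.61 -27.01  -0.87] tw [ -3.6 -34.9 -11.4] rows 6.899771819135616 3.446386618344756
```

```bash
python3 -m creep '{"translation":[[-33.6,-27,-0.9],[-33.6,-27,-0.9],[-33.6,-27,-0.9],[-33.6,-27,-0.9],[-33.6,-27,-0.9],[-33.6,-27,-0.9],[-33.6,-27,-0.9],[-33.6,-27,-0.9],[-33.6,-27,-0.9]],"twist":[[-3.6,-34.9,-11.4],[-3.6,-34.9,-11.4],[-3.6,-34.9,-11.4],[-3.6,-34.9,-11.4],[-3.6,-34.9,-11.4],[-3.6,-34.9,-11.4],[-3.6,-34.9,-11.4],[-3.6,-34.9,-11.4],[-3.6,-34.9,-11.4]]}' 0.4
python3 -c "
from h import *
print(r.read_state()['joints'],axes())
go((.42,.005,.2),-4,35)"
```

```text
time: 2.22
tool_pos: [0.4201, 0.25, 0.2405]
eef_rot: [0.034, 0.953, -0.01, 0.301]
ft_force: [-0.4, 0.3, -0.6]
width: 0.0512
grasp_force: 0.0
[ 0.49692944  0.25984383  2.10345194 -0.93038974  0.3950407  -0.19703041] [[-0.817  0.071  0.573]
 [ 0.059  0.997 -0.04 ]
 [-0.574  0.001 -0.819]]
t 2.23 tr [  0.89 -24.44   4.3 ] tw [-0.   0.  -0.1] rows 3.9727660196920738 0.010730183607601668
```

```bash
python3 -m creep '{"translation":[[0.9,-24.4,4.3],[0.9,-24.4,4.3],[0.9,-24.4,4.3],[0.9,-24.4,4.3],[0.9,-24.4,4.3],[0.9,-24.4,4.3]],"twist":[[0,0,0],[0,0,0],[0,0,0],[0,0,0],[0,0,0],[0,0,0]]}'
python3 -c "
from h import *
print(r.read_state()['joints'],axes())
go((.47,.005,.022),-4,35)
go((.48,.005,.022),-4,35)"
```

```text
time: 2.98
tool_pos: [0.4285, 0.0369, 0.2138]
eef_rot: [0.042, 0.956, -0.038, 0.289]
ft_force: [0.1, -0.4, 0.7]
width: 0.0511
grasp_force: 0.0
[-1.74760477e-01  2.15536489e-01  2.33348503e+00 -1.43024593e+00
  4.59516147e-04 -2.28557890e-01] [[-0.829  0.102  0.55 ]
 [ 0.057  0.994 -0.098]
 [-0.556 -0.049 -0.83 ]]
t 2.98 tr [ 7.05 -1.8  18.51] tw [-3.4 -1.2  0.1] rows 3.1814676443330585 0.3352584630235055
t 2.98 tr [ 6.22 -1.7  19.06] tw [-3.4 -1.2  0.1] rows 3.218659867777251 0.3352584630235055
```

```bash
python3 -c "
from h import *
print(px2w('top',(365,156),.05),px2w('side',(287,294),.04))
go((.45,-.15,.26),86,0,True)
print(rot(-5,0).as_matrix(), rot(86,0).as_matrix())"
```

```text
[ 0.63487053 -0.40011287  0.05      ] [ 0.6193705  -0.37438812  0.04      ]
t 2.98 tr [ -5.42 -18.58  -0.83] tw [23.8 29.  86.2] rows 3.0997710191614507 8.784238927176414
[[-0.9961947   0.08715574  0.        ]
 [ 0.08715574  0.9961947   0.        ]
 [ 0.          0.         -1.        ]] [[-0.06975647 -0.99756405  0.        ]
 [-0.99756405  0.06975647  0.        ]
 [-0.          0.         -1.        ]]
```

```bash
python3 -m creep '{"translation":[[-5.4,-18.6,-0.8],[-5.4,-18.6,-0.8],[-5.4,-18.6,-0.8],[-5.4,-18.6,-0.8],[-5.4,-18.6,-0.8],[-5.4,-18.6,-0.8],[-5.4,-18.6,-0.8],[-5.4,-18.6,-0.8],[-5.4,-18.6,-0.8],[-5.4,-18.6,-0.8]],"twist":[[23.8,29,86.2],[23.8,29,86.2],[23.8,29,86.2],[23.8,29,86.2],[23.8,29,86.2],[23.8,29,86.2],[23.8,29,86.2],[23.8,29,86.2],[23.8,29,86.2],[23.8,29,86.2]]}'
python3 -c "
from h import *
print(r.read_state()['joints'],axes())
go((.55,-.17,.2),86,35,True)"
```

```text
time: 4.22
tool_pos: [0.4503, -0.1489, 0.26]
eef_rot: [0.71, 0.704, -0.007, 0.016]
ft_force: [-0.3, -0.8, 0.0]
width: 0.0512
grasp_force: 0.0
[-0.54242194  0.27680482  1.77816491 -0.02362587  1.05897147 -0.52143685] [[ 0.01   1.     0.013]
 [ 0.999 -0.009 -0.032]
 [-0.032  0.013 -0.999]]
t 4.22 tr [-1.82  9.91  6.19] tw [-0.3 36.8  3.6] rows 1.8925958514286638 3.45474161285795
```

```bash
python3 -m creep '{"translation":[[-1.8,9.9,6.2],[-1.8,9.9,6.2],[-1.8,9.9,6.2],[-1.8,9.9,6.2],[-1.8,9.9,6.2],[-1.8,9.9,6.2]],"twist":[[-0.3,36.8,3.6],[-0.3,36.8,3.6],[-0.3,36.8,3.6],[-0.3,36.8,3.6],[-0.3,36.8,3.6],[-0.3,36.8,3.6]]}'
python3 -c "
from h import *
print(r.read_state()['joints'],axes())
go((.554,-.10,.022),85.5,35,True)"
```

```text
time: 4.97
tool_pos: [0.5493, -0.1707, 0.2001]
eef_rot: [0.697, 0.652, 0.219, -0.204]
ft_force: [-0.1, 0.1, -0.3]
width: 0.0514
grasp_force: 0.0
[-0.73897626  0.64089046  1.47906859  0.46794398  1.44405499 -0.83345743] [[ 0.054  0.998  0.039]
 [ 0.819 -0.067  0.569]
 [ 0.571  0.001 -0.821]]
t 4.97 tr [-4.34 -0.03 18.67] tw [-0.3  0.2  0.6] rows 3.0671644265038336 0.06374044785203244
```

```bash
python3 -m creep '{"translation":[[-4.3,0,18.7],[-4.3,0,18.7],[-4.3,0,18.7],[-4.3,0,18.7],[-4.3,0,18.7]],"twist":[[0,0,0.6],[0,0,0.6],[0,0,0.6],[0,0,0.6],[0,0,0.6]]}'
python3 -c "
from h import *
print(r.read_state()['joints'],axes())
go((.557,-.06,.022),85.5,35,True)
crop('side',215,90,140,140,4,'pics/s2.png')
"
```

```text
time: 5.6
tool_pos: [0.5554, -0.1015, 0.0236]
eef_rot: [0.701, 0.648, 0.219, -0.204]
ft_force: [1.6, -0.4, 0.8]
width: 0.0513
grasp_force: 0.0
[-0.64611153  0.87901485  1.6202562   0.57582438  1.07812369 -0.95857363] [[ 0.065  0.997  0.043]
 [ 0.819 -0.078  0.569]
 [ 0.57  -0.002 -0.821]]
t 5.6 tr [ 3.32 -0.17  2.5 ] tw [-0.1  0.2 -0. ] rows 0.6656691172335083 0.024106426260781383
```

View pics/s2.png

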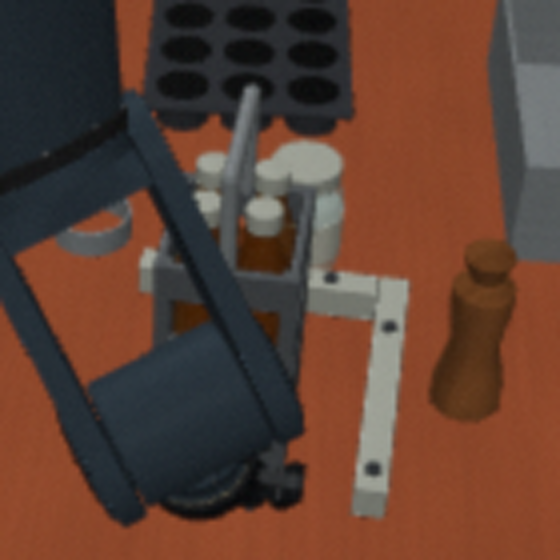

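```bash
python3 -m creep '{"translation":[[0.8,0,0.55],[1.6,0,1.1],[2.2,0,1.55],[2.8,0,1.95],[3.2,0,2.25],[3.5,0,2.45],[3.8,0,2.65]],"twist":[[0,0,0],[0,0,0],[0,0,0],[0,0,0],[0,0,0],[0,0,0],[0,0,0]]}'
python3 -m creep '{"translation":[[0.4,0,0.28],[0.8,0,0.57],[1.2,0,0.85],[1.6,0,1.14],[2.0,0,1.42],[2.4,0,1.7],[2.8,0,1.98],[3.2,0,2.27]],"twist":[[0,0,0],[0,0,0],[0,0,0],[0,0,0],[0,0,0],[0,0,0],[0,0,0],[0,0,0]]}'

```

```text
time: 6.52
tool_pos: [0.5583, -0.0595, 0.0215]
eef_rot: [0.702, 0.648, 0.217, -0.201]
ft_force: [-6.6, -16.4, 7.4]
width: 0.0513
grasp_force: 8.6
time: 7.52
tool_pos: [0.5649, -0.0236, 0.0215]
eef_rot: [0.703, 0.648, 0.218, -0.197]
ft_force: [-2.0, -19.3, 8.8]
width: 0.0513
grasp_force: 9.4
```

```bash
python3 -c "
from h import *
crop('top',190,115,110,110,5,'pics/t2.png')
"
```

```text
(no output)
```

View pics/t2.png

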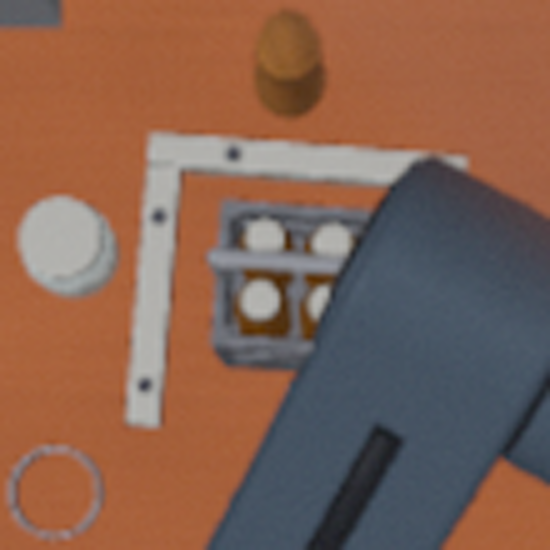

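```bash
python3 -c "
from h import *
crop('side',140,20,200,200,3,'pics/s3.png')
print(r.read_state()['joints'])
for z in(.27,.35,.45):
  print(z,[px2w('top',(190+x/5,115+y/5),z)[:2].round(3) for x,y in((385,200),(355,265),(300,375))])
"
```

```text
[-0.52284308  0.86468947  1.68668736  0.66122337  0.98151919 -0.92660333]
0.27 [array([ 0.606, -0.021]), array([ 0.565, -0.002]), array([0.495, 0.034])]
0.35 [array([ 0.593, -0.018]), array([0.554, 0.001]), array([0.489, 0.034])]
0.45 [array([ 0.576, -0.013]), array([0.541, 0.003]), array([0.482, 0.033])]
```

View pics/s3.png

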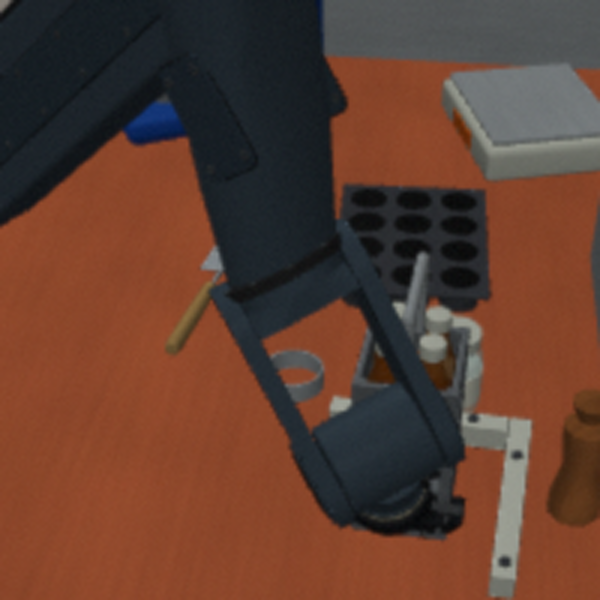

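```bash
cat > tri.py <<'E'
from h import *
def ray(n,u,v):
    cx,cy,f,V=cam(n);R,t=V[:3,:3],V[:3,3];return -R.T@t,R.T@np.array([(u-cx)/f,(v-cy)/f,1])
o,a=ray('top',190+270/5,115+425/5);_,b=ray('top',190+410/5,115+170/5);n=np.cross(a,b)
for x,y in[(335,140),(345,225),(380,290),(410,350),(440,400),(460,440)]:
    p,d=ray('side',140+x/3,20+y/3); q=p+d*(n@(o-p))/(n@d); print((x,y),q.round(3),w2px('top',q).round(0))
E
python3 tri.py
```

```text
(335, 140) [0.497 0.028 0.408] [252. 186.]
(345, 225) [0.506 0.027 0.33 ] [252. 185.]
(380, 290) [0.539 0.011 0.276] [257. 176.]
(410, 350) [ 0.569 -0.003  0.223] [261. 169.]
(440, 400) [ 0.599 -0.018  0.179] [265. 161.]
(460, 440) [ 0.621 -0.029  0.141] [268. 157.]
```

```bash
python3 -m creep '{"translation":[[-0.8,0,-0.6],[-1.6,0,-1.1],[-2.5,0,-1.7],[-2.5,0,-1.7],[-2.5,0,-1.7],[-2.5,0,-1.7]],"twist":[[0,0,0],[0,0,0],[0,5,0],[0,12,0],[0,20,0],[0,20,0]]}'
python3 -c "
from h import *
print(r.read_state()['joints'],axes())
crop('side',140,20,200,200,3,'pics/s4.png')
go((.559,-.02,.022),85.4,55,True)
"
```

```text
time: 8.38
tool_pos: [0.5578, -0.0473, 0.0191]
eef_rot: [0.654, 0.6, 0.337, -0.315]
ft_force: [0.3, 0.2, 0.1]
width: 0.0511
grasp_force: 0.0
[-0.67474354  1.01479588  1.5892112   0.77475085  1.31034973 -1.1083483 ] [[ 0.053  0.997  0.062]
 [ 0.572 -0.081  0.816]
 [ 0.818 -0.008 -0.575]]
t 8.43 tr [ 1.68 -0.11  2.05] tw [-0.2  0.1 -0.3] rows 0.4246283339709963 0.039294402094531215
```

View pics/s4.png

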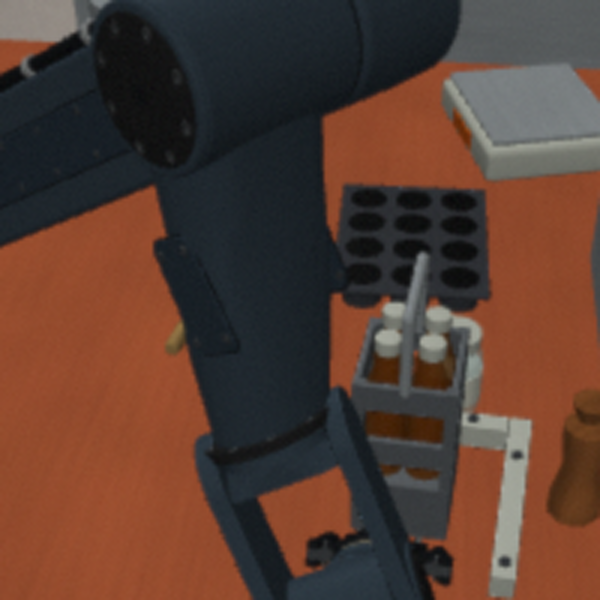

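```bash
python3 -m creep '{"translation":[[0.4,0,0.6],[0.8,0,1.2],[1.2,0,1.7],[1.45,0,2.05],[1.7,0,2.4],[2.0,0,2.8],[2.3,0,3.25],[2.6,0,3.7],[2.9,0,4.1],[3.2,0,4.5]],"twist":[[0,0,0],[0,0,0],[0,0,0],[0,0,0],[0,0,0],[0,0,0],[0,0,0],[0,0,0],[0,0,0],[0,0,0]]}'
python3 -c "
from h import *
print(r.read_state()['joints'],axes())
"
```

```text
time: 9.68
tool_pos: [0.5657, 0.0031, 0.0215]
eef_rot: [0.654, 0.603, 0.337, -0.309]
ft_force: [-3.8, -17.0, 6.4]
width: 0.0514
grasp_force: 9.2
[-0.5981684   0.99917335  1.63741157  0.84288355  1.24863672 -1.11320507] [[ 0.047  0.997  0.069]
 [ 0.581 -0.083  0.81 ]
 [ 0.813  0.002 -0.582]]
```

```bash
python3 -m creep '{"translation":[[0.2,0,0.3],[0.4,0,0.6],[0.6,0,0.85],[0.8,0,1.1],[0.9,0,1.3],[1.0,0,1.45]],"twist":[[0,0,0],[0,0,0],[0,0,0],[0,0,0],[0,0,0],[0,0,0]]}'
python3 -m creep '{"translation":[[0.1,0,0.15],[0.2,0,0.3],[0.25,0,0.37]],"twist":[[0,0,0],[0,0,0],[0,0,0]]}'

```

```text
time: 10.42
tool_pos: [0.5677, 0.0205, 0.0214]
eef_rot: [0.654, 0.603, 0.337, -0.308]
ft_force: [-2.2, -19.2, 7.9]
width: 0.0507
grasp_force: 9.6
time: 10.8
tool_pos: [0.5682, 0.0237, 0.0213]
eef_rot: [0.654, 0.603, 0.337, -0.307]
ft_force: [-5.0, -26.0, 10.8]
width: 0.0509
grasp_force: 13.2
```

```bash
python3 -m creep '{"translation":[[-1.2,0,-1.6],[-2.4,0,-3.3],[-3.5,0,-4.9],[-1.9,0,-6.1],[0.6,0,-7.8]],"twist":[[0,0,0],[0,0,0],[0,0,0],[0,0,0],[0,0,0]]}'
python3 -c "
from h import *
print(r.read_state()['joints'])
crop('top',190,115,110,110,5,'pics/t5.png')
go((.43,-.12,.24),45,40,True)"
```

```text
time: 11.42
tool_pos: [0.5596, -0.0289, 0.0719]
eef_rot: [0.653, 0.601, 0.337, -0.315]
ft_force: [0.1, -0.8, 0.2]
width: 0.051
grasp_force: 0.0
[-0.64873719  0.92123797  1.62013329  0.78291961  1.34663614 -1.05475957]
t 11.47 tr [  7.61 -12.35 -17.68] tw [-30.  -14.3  27.4] rows 3.6597986950779346 4.024415145682772
```

View pics/t5.png

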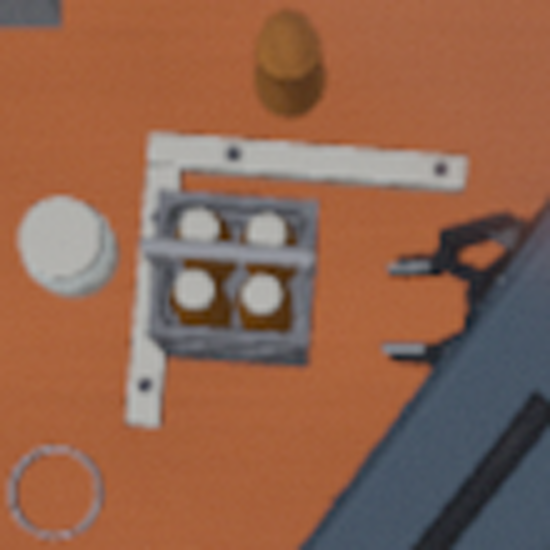

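```bash
cat > loc.py <<'E'
from h import *
def stopf(c):
    d=np.array(c)[:2]-[.6735,.1275]; a=-.081; return np.array([np.cos(a)*d[0]+np.sin(a)*d[1],-np.sin(a)*d[0]+np.cos(a)*d[1]])
def fit(pts,z):
    P=np.array([px2w('top',(190+(x+.5)/5-.5,115+(y+.5)/5-.5),z)[:2] for x,y in pts]); c=P.mean(0) # order: +x+y,+x-y,-x-y,-x+y
    ex=P[0]+P[1]-P[2]-P[3]; ey=P[0]+P[3]-P[1]-P[2]
    print(c.round(4),'yaw',np.arctan2(ex[1],ex[0]),np.arctan2(-ey[0],ey[1]),'stop',stopf(c).round(4))
E
python3 -c "
from loc import *
fit([(277,210),(437,217),(427,368),(268,355)],.19)
fit([(160,192),(318,200),(309,348),(150,337)],.19)
go((.43,-.12,.24),45,40,True)"
```

```text
[ 5.617e-01 -2.000e-04] yaw -0.07808219069584911 -0.07536204674232827 stop [-0.1011 -0.1363]
[0.5751 0.0795] yaw -0.0729672067111244 -0.07270674008500645 stop [-0.0941 -0.0558]
t 11.47 tr [  7.61 -12.35 -17.68] tw [-30.  -14.3  27.4] rows 3.6597986950779346 4.024415145682772
```

```bash
python3 -m creep '{"translation":[[7.6,-12.4,-17.7],[7.6,-12.4,-17.7],[7.6,-12.4,-17.7],[7.6,-12.4,-17.7],[7.6,-12.4,-17.7],[7.6,-12.4,-17.7]],"twist":[[-30,-14.3,27.4],[-30,-14.3,27.4],[-30,-14.3,27.4],[-30,-14.3,27.4],[-30,-14.3,27.4],[-30,-14.3,27.4]]}'
python3 -c "
from h import *
print(r.read_state()['joints'])
go((.43,.0,.22),10,35,True)"
```

```text
time: 12.22
tool_pos: [0.4296, -0.1201, 0.2361]
eef_rot: [0.869, 0.36, 0.315, -0.13]
ft_force: [0.2, -0.8, -0.2]
width: 0.051
grasp_force: 0.0
[-1.00022195  0.33419802  2.06488223  0.79019297  1.07759545 -0.72328583]
t 12.22 tr [ 5.52 -8.46  6.69] tw [-21.3  -4.7  27.8] rows 1.9390654557466769 3.3034067312145132
```

```bash
python3 -m creep '{"translation":[[5.5,-8.5,6.7],[5.5,-8.5,6.7],[5.5,-8.5,6.7],[5.5,-8.5,6.7],[5.5,-8.5,6.7],[5.5,-8.5,6.7]],"twist":[[-21.3,-4.7,27.8],[-21.3,-4.7,27.8],[-21.3,-4.7,27.8],[-21.3,-4.7,27.8],[-21.3,-4.7,27.8],[-21.3,-4.7,27.8]]}'
python3 -c "
from h import *
print(r.read_state()['joints'],axes())
go((.44,.07,.16),-4.6,35,True)"
```

```text
time: 12.98
tool_pos: [0.4302, -0.0001, 0.2188]
eef_rot: [0.95, 0.083, 0.299, -0.027]
ft_force: [-0.0, -0.2, 1.1]
width: 0.0511
grasp_force: 0.0
[-0.54593423  0.19844011  2.34944264  1.30435477  0.40314187 -0.33594762] [[ 0.808  0.174  0.563]
 [ 0.142 -0.985  0.101]
 [ 0.572 -0.001 -0.82 ]]
t 12.97 tr [-1.58 -6.73  6.08] tw [-8.4  0.1 12. ] rows 1.472395249801722 1.3688233825359686
```

```bash
python3 -m creep '{"translation":[[0,-6.9,7.2],[0,-6.9,7.2],[0,-6.9,7.2],[0,-6.9,7.2],[0,-6.9,7.2],[0,-6.9,7.2]],"twist":[[-8.4,0.1,12],[-8.4,0.1,12],[-8.4,0.1,12],[-8.4,0.1,12],[-8.4,0.1,12],[-8.4,0.1,12]]}'
python3 -c "
from h import *
print(r.read_state()['joints'],axes())
go((.475,.07,.03),-4.6,35,True)"
```

```text
time: 13.72
tool_pos: [0.4674, 0.0647, 0.1727]
eef_rot: [0.948, -0.029, 0.316, 0.008]
ft_force: [0.4, -0.1, 1.4]
width: 0.051
grasp_force: 0.0
[-0.12789382  0.40233943  2.33889765  2.96288576  0.24550066 -1.44959001] [[ 0.799 -0.06   0.599]
 [-0.05  -0.998 -0.033]
 [ 0.6   -0.003 -0.8  ]]
t 13.72 tr [-7.98 -0.53 11.85] tw [-0.8 -1.9  0.8] rows 2.2873900982916804 0.20511730292923444
```

```bash
python3 -m creep '{"translation":[[-8,-1.8,11.9],[-8,-1.8,11.9],[-8,-1.8,11.9],[-8,-1.8,11.9],[-8,-1.8,11.9]],"twist":[[-0.8,-1.9,0.8],[-0.8,-1.9,0.8],[-0.8,-1.9,0.8],[-0.8,-1.9,0.8],[-0.8,-1.9,0.8]]}'
python3 -c "
from h import *
print(r.read_state()['joints'],axes())
go((.515,.083,.022),-4.6,35,True)"
```

```text
time: 14.35
tool_pos: [0.4753, 0.083, 0.0311]
eef_rot: [0.953, -0.037, 0.301, 0.011]
ft_force: [-0.0, -1.0, 0.1]
width: 0.051
grasp_force: 0.0
[-0.04921761  0.86900656  2.3625308   3.16641189  0.70191437 -1.56594673] [[ 0.816 -0.078  0.573]
 [-0.064 -0.997 -0.044]
 [ 0.575 -0.001 -0.819]]
t 14.35 tr [ 2.72 -0.31  3.02] tw [-0.1 -0.1  0.1] rows 0.6520543614320302 0.014426163874879628
```

```bash
python3 -m creep '{"translation":[[0.6,0,0.8],[1.2,0,1.5],[1.8,0,2.2],[2.25,0,2.55]],"twist":[[0,0,0],[0,0,0],[0,0,0],[0,0,0]]}'
python3 -m creep '{"translation":[[0.4,0,0.28],[0.8,0,0.57],[1.2,0,0.85],[1.6,0,1.14],[2.0,0,1.42],[2.4,0,1.7],[2.8,0,1.98]],"twist":[[0,0,0],[0,0,0],[0,0,0],[0,0,0],[0,0,0],[0,0,0],[0,0,0]]}'
python3 -m creep '{"translation":[[0.25,0,0.18],[0.5,0,0.35],[0.75,0,0.52],[0.9,0,0.63]],"twist":[[0,0,0],[0,0,0],[0,0,0],[0,0,0]]}'
```

```text
time: 14.85
tool_pos: [0.509, 0.0809, 0.023]
eef_rot: [0.953, -0.037, 0.301, 0.011]
ft_force: [1.5, 0.3, -1.1]
width: 0.0514
grasp_force: 0.0
time: 15.72
tool_pos: [0.5229, 0.0796, 0.0185]
eef_rot: [0.958, -0.038, 0.282, 0.011]
ft_force: [-37.6, -1.6, 28.9]
width: 0.0514
grasp_force: 18.6
time: 16.23
tool_pos: [0.5343, 0.0786, 0.0186]
eef_rot: [0.958, -0.038, 0.283, 0.011]
ft_force: [-33.4, -2.9, 23.2]
width: 0.0513
grasp_force: 16.5
```

```bash
python3 -m creep '{"translation":[[0,0,0],[0,0,0],[0,0,0]],"twist":[[0,0,0],[0,0,0],[0,0,0]]}'
python3 -c "
from loc import *
s=r.read_state();print(s['joints'],s['torque'],s['effort'])
im=eyes.snapshot('top')[:,:,::-1];cv2.imwrite('pics/t6.png',cv2.resize(im[115:225,190:300],None,fx=5,fy=5,interpolation=cv2.INTER_CUBIC))
im2=eyes.snapshot('side')[:,:,::-1];cv2.imwrite('pics/s6.png',cv2.resize(im2[80:220,190:350],None,fx=4,fy=4,interpolation=cv2.INTER_CUBIC))
a=cv2.imread('pics/t6.png');b=cv2.imread('pics/s6.png')
c=np.zeros((600,800,3),np.uint8)
c[:400,:400]=cv2.resize(a,(400,400));c[:350,400:]=cv2.resize(b,(400,350))
cv2.imwrite('pics/both6.png',c)
"
```

```text
time: 16.6
tool_pos: [0.5348, 0.0785, 0.0186]
eef_rot: [0.958, -0.038, 0.284, 0.011]
ft_force: [-30.8, -2.7, 21.3]
width: 0.0513
grasp_force: 15.5
[-0.05345701  0.83241776  2.18948103  3.17241424  0.45611462 -1.57603423] [-0.56980924  2.38925559 -0.70704605] [ -0.86086174 -33.25655937 -16.04565203  -0.88155711   5.76512262
  -0.1491079 ]
```

View pics/both6.png

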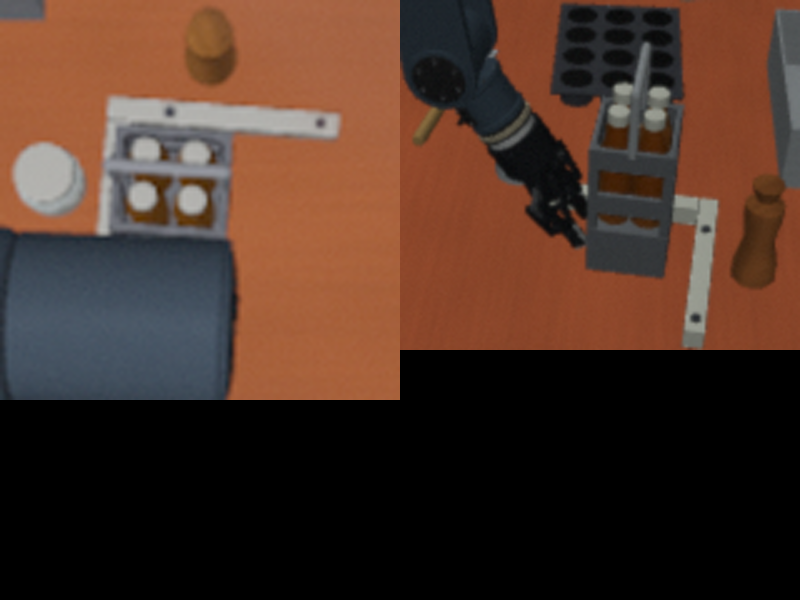

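```bash
python3 -m creep '{"translation":[[0.2,0,-0.25],[0.45,0,-0.3],[0.65,0,-0.15],[0.85,0,0],[1.05,0,0.15]],"twist":[[0,0,0],[0,0,0],[0,0,0],[0,0,0],[0,0,0]]}'
```

```text
time: 17.32
tool_pos: [0.5511, 0.0773, 0.0215]
eef_rot: [0.957, -0.038, 0.287, 0.011]
ft_force: [-10.8, -1.7, -7.2]
width: 0.0511
grasp_force: 5.7
```

```bash
python3 -m creep '{"translation":[[0.15,0,0.12],[0.3,0,0.24],[0.45,0,0.36],[0.6,0,0.48],[0.75,0,0.58]],"twist":[[0,0,0],[0,0,0],[0,0,0],[0,0,0],[0,0,0]]}'
```

```text
time: 17.95
tool_pos: [0.5604, 0.0766, 0.0208]
eef_rot: [0.957, -0.038, 0.287, 0.011]
ft_force: [-11.3, -2.2, -6.7]
width: 0.0513
grasp_force: 5.7
```

```bash
python3 -m creep '{"translation":[[0.15,0,0.11],[0.3,0,0.22],[0.4,0,0.29]],"twist":[[0,0,0],[0,0,0],[0,0,0]]}'
python3 -m creep '{"translation":[[0.12,0,0.08],[0.25,0,0.17],[0.25,0,0.17]],"twist":[[0,0,0],[0,0,0],[0,0,0]]}'
```

```text
time: 18.32
tool_pos: [0.5653, 0.0761, 0.0206]
eef_rot: [0.957, -0.038, 0.287, 0.011]
ft_force: [-12.3, -2.3, -7.6]
width: 0.0514
grasp_force: 5.8
time: 18.7
tool_pos: [0.5669, 0.0761, 0.0202]
eef_rot: [0.958, -0.038, 0.286, 0.011]
ft_force: [-13.4, -2.1, -6.8]
width: 0.0514
grasp_force: 6.6
```

```bash
python3 -m creep '{"translation":[[0.12,0,0.08],[0.25,0,0.17],[0.4,0,0.28],[0.4,0,0.28]],"twist":[[0,0,0],[0,0,0],[0,0,0],[0,0,0]]}'
```

```text
time: 19.2
tool_pos: [0.5671, 0.0761, 0.0199]
eef_rot: [0.959, -0.038, 0.282, 0.011]
ft_force: [-23.5, -2.4, 4.5]
width: 0.0513
grasp_force: 11.9
```

```bash
python3 -m creep '{"translation":[[-0.8,0,-0.6],[-2,0,-1.5],[-3.6,0,-2.6],[-5,0,-3.6],[-5.5,0,-6],[-4,0,-10],[-2,0,-14],[-2,0,-15],[-2,0,-15]],"twist":[[0,0,0],[0,0,0],[0,0,0],[0,0,0],[0,0,0],[0,0,0],[0,0,0],[0,0,0],[0,0,0]]}'
python3 -c "
from h import *
go((.40,-.15,.26),20,35,True)"
```

```text
time: 20.32
tool_pos: [0.4821, 0.083, 0.1384]
eef_rot: [0.953, -0.037, 0.301, 0.011]
ft_force: [-0.0, 0.1, -0.2]
width: 0.0513
grasp_force: 0.0
t 20.32 tr [  1.75  23.85 -13.64] tw [ 14.  -0. -20.] rows 4.405484095606515 2.2802430559344704
```

```bash
python3 -m creep '{"translation":[[1.7,23.8,-13.6],[1.7,23.8,-13.6],[1.7,23.8,-13.6],[1.7,23.8,-13.6],[1.7,23.8,-13.6],[1.7,23.8,-13.6]],"twist":[[14,0,-20],[14,0,-20],[14,0,-20],[14,0,-20],[14,0,-20],[14,0,-20]]}'
cat > chk.py <<'E'
from loc import *
# register the crate's top (rim, caps, handle) against the first picture by affine alignment of the z~.19 plane
A=cv2.imread('pics/top0.png'); B=eyes.snapshot('top')[:,:,::-1].copy(); cv2.imwrite('pics/t7full.png',B)
g=lambda i:cv2.cvtColor(i,cv2.COLOR_BGR2GRAY).astype(np.float32)
h=np.array([.6192,.0767]); 
for z in (.19,.225):
    M={}
    def warp(im,c,yaw): # rectified 1mm/px picture of the plane z about c
        n=70; src=[];dst=[]
        for a,b in((n,n),(n,-n),(-n,-n),(-n,n)):
            p=c+np.array([np.cos(yaw)*a-np.sin(yaw)*b,np.sin(yaw)*a+np.cos(yaw)*b])/1000
            src.append(w2px('top',[*p,z]));dst.append([n-b,n-a])
        return cv2.warpPerspective(g(im),cv2.getPerspectiveTransform(np.float32(src),np.float32(dst)),(2*n,2*n),flags=cv2.INTER_CUBIC)
    a=warp(A,np.array([.5615,.0005]),-.07); b=warp(B,h,-.081)
    W=np.eye(2,3,dtype=np.float32); mask=np.zeros((140,140),np.uint8); mask[22:118,20:120]=255
    cc,W=cv2.findTransformECC(b,a,W,cv2.MOTION_EUCLIDEAN,(3,200,1e-6),None,5)
    # W maps b coords -> a coords
    p=cv2.invertAffineTransform(W)@[70,70,1]; print(z,'cc',round(cc,3),'dx',70-p[1],'dy',70-p[0],'rot',np.arctan2(W[1,0],W[0,0]))
E
python3 chk.py
python3 - <<'E'
from h import *
for n in("top","side"):
    for q in["crate","pepper_mill","jar","cutter","bowl"]: 
        eyes.snapshot(n) if q=="crate" else 0
        print(n,q,[(d["uv"],round(d["p"],2)) for d in eyes.search_frame(n,q)[:1]])
E
```

```text
time: 21.08
tool_pos: [0.4933, -0.0049, 0.2084]
eef_rot: [0.932, 0.122, 0.338, -0.046]
ft_force: [-0.2, 0.3, 0.7]
width: 0.0512
grasp_force: 0.0
0.19 cc 0.769 dx 4.031287308782339 dy 1.1809777058660984 rot 0.01826064
0.225 cc 0.754 dx 2.9592370614409447 dy -1.0397753939032555 rot 0.023309942
top crate [([236.6, 159.1], 0.67)]
top pepper_mill [([247.0, 126.6], 0.55)]
top jar [([203.0, 162.3], 0.57)]
top cutter []
top bowl [([362.5, 158.7], 0.6)]
side crate [([293.0, 151.6], 0.65)]
side pepper_mill []
side jar [([234.4, 151.0], 0.64)]
side cutter [([234.7, 150.0], 0.47)]
side bowl [([287.5, 294.3], 0.88)]
```

```bash
cat > ext.py <<'E'
from loc import *
def meas(B,c,yaw,z=.19,n=90):
    src=[];dst=[]
    for a,b in((n,n),(n,-n),(-n,-n),(-n,n)):
        p=c+np.array([np.cos(yaw)*a-np.sin(yaw)*b,np.sin(yaw)*a+np.cos(yaw)*b])/1000
        src.append(w2px('top',[*p,z]));dst.append([n-b,n-a])
    W=cv2.warpPerspective(B,cv2.getPerspectiveTransform(np.float32(src),np.float32(dst)),(2*n,2*n),flags=cv2.INTER_CUBIC)
    hsv=cv2.cvtColor(W,cv2.COLOR_BGR2HSV); m=((hsv[...,1]<85)&(hsv[...,2]<155)&(hsv[...,2]>50)).astype(np.uint8)
    top=[n-np.flatnonzero(m[20:,x])[0]-20 for x in range(55,130,5) if m[20:,x].any()]
    L=[];R=[]
    for y in range(50,130,5):
        k=np.flatnonzero(m[y]); L.append(n-k[0]); R.append(n-k[-1])
    print('+x edge',top,'\n+y',L,'\n-y',R)
meas(cv2.imread('pics/top0.png'),np.array([.5617,0]),-.075)
meas(cv2.imread('pics/t7full.png'),np.array([.6192,.0767]),-.081)
E
python3 ext.py
```

```text
+x edge [np.int64(50), np.int64(50), np.int64(50), np.int64(50), np.int64(49), np.int64(70), np.int64(70), np.int64(70), np.int64(70), np.int64(70), np.int64(70), np.int64(49), np.int64(50), np.int64(70), np.int64(70)] 
+y [np.int64(55), np.int64(56), np.int64(55), np.int64(55), np.int64(55), np.int64(59), np.int64(60), np.int64(59), np.int64(57), np.int64(56), np.int64(56), np.int64(56), np.int64(56), np.int64(55), np.int64(55), np.int64(56)] 
-y [np.int64(-53), np.int64(-53), np.int64(-53), np.int64(-53), np.int64(-53), np.int64(-56), np.int64(-59), np.int64(-58), np.int64(-55), np.int64(-53), np.int64(-52), np.int64(-52), np.int64(-52), np.int64(-53), np.int64(-53), np.int64(-53)]
+x edge [np.int64(52), np.int64(52), np.int64(52), np.int64(52), np.int64(52), np.int64(52), np.int64(52), np.int64(51), np.int64(51), np.int64(51), np.int64(52), np.int64(52), np.int64(52), np.int64(52), np.int64(52)] 
+y [np.int64(55), np.int64(55), np.int64(55), np.int64(60), np.int64(64), np.int64(63), np.int64(63), np.int64(59), np.int64(57), np.int64(56), np.int64(58), np.int64(58), np.int64(90), np.int64(90), np.int64(90), np.int64(90)] 
-y [np.int64(-55), np.int64(-56), np.int64(-56), np.int64(-57), np.int64(-89), np.int64(-55), np.int64(-55), np.int64(-55), np.int64(-55), np.int64(-55), np.int64(-55), np.int64(-55), np.int64(-54), np.int64(-54), np.int64(-54), np.int64(-55)]
```

```bash
python3 -c "
from cell import r,ticket
print(r.read_state()['ft_force']); print(ticket.close_job())"
```

```text
[ 1.76747879 -0.46756499 -0.6524744 ]
the job is handed in; nothing more can be done
None
```

The crate was pushed low into the corner stop and stands against both rails; the last top picture puts it within about 2 mm of home and square to the rails. I then backed the arm clear and handed the job in at about 21 s of the 51 s limit; no verdict was returned. I did not measure the other things for movement afterwards.

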